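# Rock the angle gauge on the rivet heads to its mark

## Task

Lift the angle gauge, which has a wooden handle on top, and set it upright and level on the two copper rivet heads of the steel bench block, its foot centred over them and square with the block. Then rock it sideways on the rivet heads until the swinging pointer settles on the red mark, and finish while still holding it there in the gripper, the foot bearing on the rivet heads and clear of the block, so that the lantern maker can copy the lean. Do not tip the gauge over, and leave the collar, glass pane, jar, hammer and copper tin where they are.

Things in the scene. Friction and masses are not known exactly. Their poses are not given: they have to be found in the camera images.
- gauge: Loose angle gauge, about 0.5 kg, 200 mm tall, upright on the bench. Origin: centre of the foot's underside; z up, x out of the dial face (roughly away from the robot), y sideways along the dial. Flat steel foot 64 (x) x 80 (y) x 10 mm; above it an upright round brass dial, 140 mm across, 14 mm thick (x), centre 82 mm above the underside; a wooden handle on top.
- gauge_handle (a point): Grip point in the middle of the wooden handle, on the gauge's z axis, 180 mm above the underside. The handle is a block 40 (x) x 30 (y) mm from 150 to 200 mm above the underside; the dial's round top edge is at 152 mm. With the fingers closing along the gauge's y it can be leaned sideways firmly.
- pointer (a joint): Iron pendulum pointer on the dial's front, free about the gauge's x axis at the dial's centre. Rad: 0 along the gauge's -z, positive towards its +y. It hangs plumb once still: when the gauge's top leans towards its own +y by an angle, the value becomes that angle. Swings at 2 to 3 Hz, settles in about 2 s.
- pointer_tip (a point): Tip of the pointer, 60 mm from the dial's centre.
- mark (a joint): Red mark, 10 mm wide and 20 mm long, low on the dial, stiffly clamped. Rad about the dial's centre, measured as the pointer's: 0 straight below the centre, positive towards the gauge's +y; 0.14 to 0.23. The pointer is on the mark when both values agree: the gauge's top leans towards its +y by this angle.
- mark_centre (a point): Point on the middle line of the red mark, 60 mm from the dial's centre (3 mm outward of its middle), at the pointer tip's radius.
- block: Steel bench block fixed to the bench, 105 (x) x 115 (y) x 25 mm high. Origin: centre of its underside.
- rivets: Two equal domed copper rivet heads fixed on the block. Origin: midway between them on the block's top face, 25 mm above the bench; axes as the block's. Half balls of 13 mm radius at x = -20 and +20 mm, crowns 13 mm above the block. The gauge's foot rests on both and rocks about the line through them (x); left alone it falls to a lean of about 0.33 rad, foot edge on the block.
- collar: Loose brass lantern collar, a ring 90 mm across and 35 mm high, lying on the bench. Leave alone.
- pane: Loose orange glass pane, 90 x 120 x 5 mm, lying flat on the bench. Leave alone.
- jar: Closed jar, 56 mm across and 75 mm high, standing on the bench. Leave alone.
- hammer: Hammer lying on the bench along its x axis. Leave alone.
- tin: Open copper tin, 64 mm across and 60 mm high, standing on the bench. Leave alone.
Mind the look-alikes: they are no part of the job. What is shaped like the gauge but purple is not meant.

How it is judged (in metres and radians):
On the way:
1. the gauge stands upright and level on the rivet heads, foot centred and square, pointer not yet on the mark (x of gauge in the frame of rivets between -0.014 and 0.014 m and y of gauge in the frame of rivets between -0.014 and 0.014 m and angle between the x axis of gauge and the x axis of rivets, either way round below 0.16 rad and contact force between gauge and rivets above 0.3 N and contact force between gauge and block below 0.3 N and angle between gauge's own z axis and vertical below 0.075 rad and distance between pointer_tip and mark_centre above 0.0035 m), for 0.2 s.
At the end, for the whole second after the job is handed in: Held in the fingers (over 2 N) and still, the gauge's foot bears on the rivet heads (over 0.3 N) and not on the block, centred within 14 mm each way and square within 0.16 rad, with the pointer tip within 3.5 mm of the mark's middle line point (mark_centre) and settled (under 0.2 rad/s) (x of gauge in the frame of rivets between -0.014 and 0.014 m and y of gauge in the frame of rivets between -0.014 and 0.014 m and angle between the x axis of gauge and the x axis of rivets, either way round below 0.16 rad and contact force between gauge and rivets above 0.3 N and contact force between gauge and block below 0.3 N and distance between pointer_tip and mark_centre below 0.0035 m and velocity of joint pointer between -0.2 and 0.2 rad/s and linear speed of gauge below 0.02 m/s and contact force between the fingers and gauge above 2 N); the arm keeps its last pose, push and grip.
It fails at once if the gauge is tipped over (leans more than 0.5 rad) (angle between gauge's own z axis and vertical above 0.5 rad).
It fails at once if a bystander is pushed more than 20 mm (distance of any of collar, pane, jar, hammer, tin from where it was at the start of the episode above 0.02 m).
It also fails if it takes over 40 s, if anything falls off the work surface, if the arm or the gripper's body presses on something with over 40 N, if the wrist force passes 120 N, or if a joint passes its speed limit or range.

## Robot

A 6-joint arm with a two-finger parallel gripper is mounted at the origin on the work surface. World frame = base frame: x ahead of the robot, y to its left, z up, the work surface at z = 0. Lengths are in mm, angles in degrees, forces in N, time in s.
With the tool pointing down it reaches from about 375 to 825 mm from the base axis. Payload 5.5 kg.
Tool frame: the origin (TCP) lies on the centre line of the jaws, within the pads' length; the fingertips stand 22 mm ahead of it and the grasp point (between the pads) lies 3 mm ahead of it; z points along the fingers, y is the line along which they close (so a half turn about z gives the same grasp; the last joint's range is limited). The gripper opens to 85 mm and grips with 20 to 120 N. Pads are 22 mm wide; open, the fingers measure 114 mm over their backs; the gripper's body (76 mm by 85 mm) begins 54 mm behind the grasp point. The pads swing forward as they close: fully open they stand 13 mm farther back than shut.
Start: joints at [-72.307, 17.962, -2.699, 69.339, 0, 90], TCP at [182.346, -571.616, 213.999] pointing down, gripper open.
Joint ranges: [-152.73, 152.73], [-39.44, 99.34], [-58.76, 71.6], [-118.89, 123.64], [-81.53, 83.1], [-180, 180]. Speed limits (degrees/s): [136.94, 136.94, 172.46, 180, 180, 180].

## Interface

Orientations are given as a 3x3 rotation matrix whose columns are the frame's x, y, z axes.
In Python, from bench import r gives the robot as it stands.
- The arm moves only by the tool step_arm, never from a script. Its arguments are lists of equal length, an entry for each row: "travel": the shift along the tool's x, y, z scaled (see below), a list of three; "twist": the turn, a rotation vector about the tool's x, y, z scaled (see below), a list of three; "hand": the opening, from -1 (shut) to 1 (fully open), so that 0 is half open. In form: {"travel": [[tx, ty, tz], ...], "twist": [[ax, ay, az], ...], "hand": [hand, ...]}. A call has 1 to 8 rows; each row is the pose to reach, as a shift and turn from the pose commanded when the call began, along the tool's axes at that moment, turning the shorter way round; what a row does not reach only later rows make up. The controller multiplies each number of a shift by 8 cm and each number of a turn by pi rad. A row lasts 1/12 s, in which the tool goes at most 41.7 mm and 7.16 degrees, less where a joint would pass 70% of its speed; a pose out of reach is approached as far as the arm can. A call with a number of a shift or a turn outside -1 to 1 is refused whole. A call with a gripper value outside its range is refused whole. The fingers move at their own pace and stop on an object; "force" is the grip in N (left out, the last holds). Time passes only in rows, so rows that repeat a pose let the fingers close. It gives the time, the measured TCP pose, the force, the opening and the grip force at its end, in the units of the state.
- r.observe(): the state, without advancing time (a new reading comes with each control period).
- r.read_camera(name): name is "scene" or "top" or "wrist"; returns a dict with "image" (420x560x3 uint8, blue, green, red), "range_z" (420x560 float32, mm along the optical axis (not along the pixel's ray), 0 where there is no reading), "camera_matrix" (3x3 intrinsics, pixels), "R" (3x3) and "t" (3): a world point X has camera coordinates R X + t; the wrist camera has in their place "T_tool_cam" (4x4, takes a point from camera to tool coordinates, whose origin is the TCP and whose axes are the flange's). Camera axes: x right, y down, z forward; pixel columns grow to the right and rows downward; lengths in mm; the calibration is good to about 2 mm. A picture is of the moment at which its call begins: read the wrist's pose just before it.
- r.job_done(): hands the job in; it is judged then, once.
Trained networks look in the newest picture that a camera, given by its name, has taken for a name from the list of things; names that differ only in an ending like _2 or _b are one class to them, and where a whole thing is asked for, a point or a joint stands for the part that bears it (a point fixed in the world has none). Each returns a list of dicts, best first, with "score" (0 to 1); they miss things now and then, are a little off and sometimes report something else, mostly with a low value. They report only what shows in the picture. A call takes as long as a camera call. They do not tell look-alikes from the thing itself.
- r.trace(name, camera): "region" (420x560 bool, what is visible of it).
- r.mark_of(name, camera): "location" ([x, y, z] in mm, in world coordinates, good to about 4 mm: a listed point, or the origin of a listed thing).
The state is a dict: "time_s": time; "joints": joint angles; "qd": joint speeds; "effort": joint torques, N m; "position": TCP position; "orientation": TCP orientation; "force": force on the tool from outside, world axes, zero at the start; "wrist_torque": the same for the moment, N m; "opening": finger opening in mm; "grip_force": force on a finger pad.
Only numpy, scipy, OpenCV 4.12 (cv2) and the standard library are available. Lean on these libraries where they do the work, as an engineer would, in place of code of your own. Each camera call takes 0.05 s, during which the arm holds its last target. There are 200 camera calls.

## Working session

There is one attempt and no reset: what is moved stays moved. The work goes in short steps, Python scripts to look and compute and a tool call to move; the robot and the scene stay as the last step left them, time stands still between calls to the robot, and variables do not carry over. Pictures are saved under pics/ and viewed, at most 10 in all, crops included, and the job is handed in when it is done.

Besides the shell and the picture viewer there is one more tool, called after ">>>" by a JSON object that holds its "api" and its "payload", one argument or row to a line. step_arm: Moves the arm, as the interface text tells. Its arguments: {"type":"object","properties":{"travel":{"type":"array"},"twist":{"type":"array"},"hand":{"type":"array"},"force":{"type":"number"}},"required":["travel","twist","hand"]}

```bash
mkdir -p pics; cat > h.py <<'E'
import numpy as np, cv2
from bench import r
def cam(n):
    s=r.observe(); c=r.read_camera(n)
    if 'T_tool_cam' in c:
        T=np.eye(4);T[:3,:3]=np.array(s['orientation']);T[:3,3]=s['position']
        M=np.linalg.inv(T@np.array(c['T_tool_cam'])); c['R'],c['t']=M[:3,:3],M[:3,3]
    c['R']=np.array(c['R']);c['t']=np.array(c['t']).ravel();c['K']=np.array(c['camera_matrix']);return c
def cloud(c):
    z=c['range_z'];v,u=np.mgrid[:420,:560]
    K=c['K'];p=np.stack([(u-K[0,2])/K[0,0]*z,(v-K[1,2])/K[1,1]*z,z],-1)
    return (p-c['t'])@c['R']
def proj(c,X):
    q=c['K']@(c['R']@np.array(X,float)+c['t']);return (q[:2]/q[2]).round(1)
E
python3 - <<'E'
from h import *
np.set_printoptions(precision=1,suppress=True)
for n in ['top','scene']:
    c=cam(n);cv2.imwrite(f'pics/{n}.png',c['image'])
    P=cloud(c);np.savez(f'{n}.npz',P=P,im=c['image'],K=c['K'],R=c['R'],t=c['t'],range_z=c['range_z'])
    print(n,'cam at',-c['R'].T@c['t'])
    for k in ['gauge','gauge_handle','block','rivets','mark_centre','pointer_tip','collar','pane','jar','hammer','tin']:
        for d in r.mark_of(k,n)[:3]: print(k,round(d['score'],2),np.array(d['location']),proj(c,d['location']))
print(r.observe()['time_s'],np.array(r.observe()['orientation']))
E
```

```text
top cam at [ 418.9   24.2 1309.3]
gauge 0.7 [ 636.4 -157.3   -0.9] [337.7 209. ]
gauge 0.58 [ 483.  -175.5   -1.2] [345.3 262.9]
gauge_handle 0.71 [ 633.5 -162.9  182.3] [350. 198.]
gauge_handle 0.65 [ 481.  -173.   181.7] [355.7 260. ]
block 0.68 [501.6 134.3  -0.5] [234.9 256.3]
rivets 0.53 [502.  132.6  26.8] [234.7 255.5]
collar 0.58 [786.2 -33.    0.6] [294.1 158. ]
pane 0.6 [ 707.5 -335.9    1.5] [398.9 184.7]
jar 0.81 [739.  300.6  -1.7] [178.4 173.6]
hammer 0.72 [457.1 440.9  -2.4] [124.1 272.5]
tin 0.73 [ 526.8 -428.1   -2.4] [433.5 247.3]
tin 0.69 [ 708.2 -333.5   -0.9] [397.9 184.6]
scene cam at [1317.3 -176.7 1086.5]
gauge 0.97 [ 633.4 -160.9    3.9] [225.1 257.9]
gauge 0.66 [ 482.3 -167.9    3.2] [213.5 219.2]
gauge 0.22 [745.1 294.6  -2.9] [382.6 254. ]
gauge_handle 0.87 [ 487.8 -170.3  178.3] [204.9 184. ]
gauge_handle 0.69 [ 638.8 -162.7  181.3] [217.3 224.3]
block 0.86 [503.3 136.7  -2.3] [307.2 204.4]
rivets 0.72 [787.6 -35.2   1.3] [280.1 293.2]
rivets 0.66 [ 709.3 -334.1    0.3] [169.9 295.4]
rivets 0.61 [506.9 131.6  22.3] [306.4 200.8]
pointer_tip 0.6 [ 497.4 -170.    21.9] [212.9 219.5]
pane 0.88 [ 712.  -335.    -0.9] [169.7 296.6]
pane 0.7 [786. -34.  -1.] [280.3 292.9]
pane 0.38 [743.9 297.2   0.6] [383.4 252.8]
jar 0.77 [740.5 299.   -1.9] [383.4 252.2]
hammer 0.81 [460.4 439.   -0.9] [387.6 175.6]
tin 0.57 [ 533.3 -423.1   -2.4] [133.4 252.1]
tin 0.27 [504.  132.5  23.2] [306.4 199.9]
1.2 [[ 1.   0.3 -0. ]
 [ 0.3 -1.  -0. ]
 [-0.   0.  -1. ]]
```

View pics/top.png

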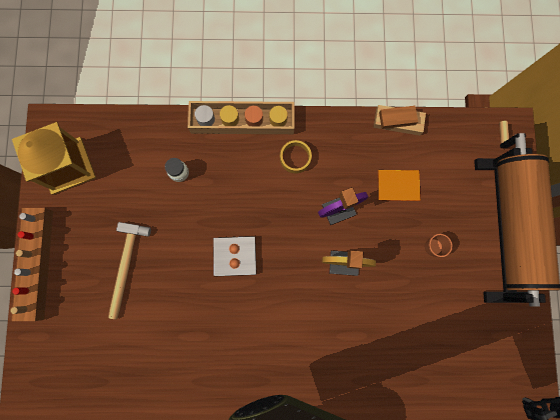

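View pics/scene.png

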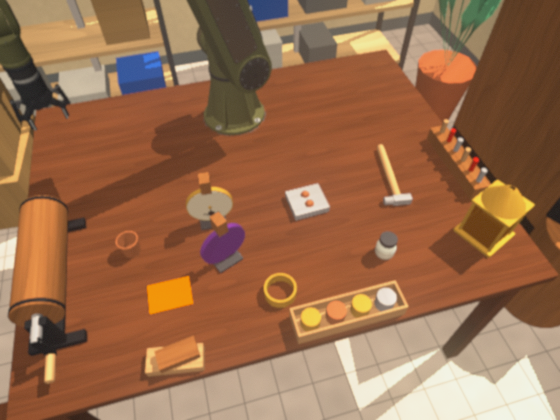

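The brass gauge sits at about (483,-172), at top-image pixel (350,262). The purple look-alike is the one behind it, and the block with its two rivets is near pixel (235,256). Next I'll get the yaws and centres from the depth.

```bash
python3 - <<'E'
import numpy as np,cv2
np.set_printoptions(precision=1,suppress=True)
for n in ['top','scene']:
    D=np.load(n+'.npz');P=D['P'];im=D['im'].astype(int)
    def sel(cx,cy,rad,z0,z1): return (np.hypot(P[...,0]-cx,P[...,1]-cy)<rad)&(P[...,2]>z0)&(P[...,2]<z1)
    def rep(l,m):
        q=P[m][:,:2].astype(np.float32)
        if len(q)<4: print(n,l,len(q));return
        w,V=np.linalg.eigh(np.cov(q.T));v=V[:,1];R=cv2.minAreaRect(q)
        print(n,l,len(q),'mean',q.mean(0),'PCA ang',np.degrees(np.arctan2(v[1],v[0])),'rect',R,'z',np.median(P[m][:,2]))
    rep('handle top',sel(484,-172,60,192,208))
    rep('dial',sel(484,-172,90,30,148))
    rep('foot',sel(484,-172,70,6,14))
    rep('block top',sel(502,134,90,20,29))
    rep('rivets',sel(502,134,60,31,45))
E
```

```text
top handle top 215 mean [ 482.6 -171. ] PCA ang 176.70023681889666 rect ((482.6057434082031, -170.50389099121094), (31.08604621887207, 38.482383728027344), 89.18030548095703) z 198.80800270860436
top dial 282 mean [ 482.6 -159.9] PCA ang 85.03114465982847 rect ((486.35955810546875, -170.61053466796875), (138.30738830566406, 21.03999900817871), 85.39430236816406) z 125.89575988224634
top foot 277 mean [ 475.5 -164.9] PCA ang -136.9550252819582 rect ((485.7487487792969, -164.8858642578125), (100.12129211425781, 86.5561294555664), 21.004064559936523) z 8.892165665146019
top block top 1330 mean [501.  133.6] PCA ang 97.22137737151523 rect ((501.3494873046875, 133.463623046875), (104.36129760742188, 113.03279113769531), 0.9424779415130615) z 24.188035823448523
top rivets 98 mean [500.2 134.4] PCA ang -176.75202002995465 rect ((501.7897033691406, 141.11471557617188), (67.86951446533203, 39.59889221191406), 6.8074116706848145) z 34.90135600715158
scene handle top 136 mean [ 486.1 -171. ] PCA ang 176.73779516105978 rect ((482.81982421875, -170.84774780273438), (29.5781192779541, 44.930397033691406), 85.80998229980469) z 200.56349297447986
scene dial 1056 mean [ 489.1 -171.6] PCA ang 85.51593444484553 rect ((485.41204833984375, -171.05645751953125), (139.1406707763672, 26.268722534179688), 85.92859649658203) z 94.61889087403672
scene foot 84 mean [ 498.2 -193.5] PCA ang 97.77849089646243 rect ((511.93048095703125, -174.04208374023438), (79.20464324951172, 64.47904968261719), 83.17918395996094) z 10.451579345721836
scene block top 798 mean [504.2 133. ] PCA ang 87.48757212333226 rect ((500.77880859375, 134.69125366210938), (108.66502380371094, 115.49002838134766), 1.5141072273254395) z 25.63754544115675
scene rivets 80 mean [502.6 133.5] PCA ang -175.72443251738997 rect ((498.1242980957031, 124.74068450927734), (78.40304565429688, 54.59669876098633), 53.53626251220703) z 34.6912694835826
```

>>> {"api": "step_arm", "payload": {
  "travel": [
    [1, -0.7, -0.9],
    [1, -0.7, -0.9],
    [1, -0.7, -0.9],
    [1, -0.7, -0.9]
  ],
  "twist": [
    [0, 0, 0],
    [0, 0, 0],
    [0, 0, 0],
    [0, 0, 0]
  ],
  "hand": [1, 1, 1, 1]
}}

```text
time_s: 1.53
position: [244.9, -492.3, 291.2]
orientation: [[0.952, 0.307, 0.005], [0.307, -0.952, -0.004], [0.003, 0.006, -1.0]]
force: [0.7, -1.6, 0.6]
opening: 85.4
grip_force: 0.0
```

>>> {"api": "step_arm", "payload": {
  "travel": [
    [1, -0.7, 0],
    [1, -0.7, 0],
    [1, -0.7, 0],
    [1, -0.7, 0]
  ],
  "twist": [
    [0, 0, 0],
    [0, 0, 0],
    [0, 0, 0],
    [0, 0, 0]
  ],
  "hand": [1, 1, 1, 1]
}}

```text
time_s: 1.87
position: [302.3, -414.0, 286.1]
orientation: [[0.952, 0.308, 0.001], [0.308, -0.952, 0.001], [0.001, -0.0, -1.0]]
force: [0.0, -0.1, 0.2]
opening: 85.4
grip_force: 0.0
```

>>> {"api": "step_arm", "payload": {
  "travel": [
    [1, -0.7, 0],
    [1, -0.7, 0],
    [1, -0.7, 0],
    [1, -0.7, 0]
  ],
  "twist": [
    [0, 0, 0],
    [0, 0, 0],
    [0, 0, 0],
    [0, 0, 0]
  ],
  "hand": [1, 1, 1, 1]
}}

```text
time_s: 2.2
position: [361.1, -337.2, 285.9]
orientation: [[0.952, 0.307, 0.0], [0.307, -0.952, 0.0], [0.0, -0.0, -1.0]]
force: [-0.2, 0.8, 0.5]
opening: 85.2
grip_force: 0.0
```

>>> {"api": "step_arm", "payload": {
  "travel": [
    [1, -0.7, 0],
    [1, -0.7, 0],
    [1, -0.7, 0],
    [1, -0.7, 0]
  ],
  "twist": [
    [0, 0, 0.124],
    [0, 0, 0.124],
    [0, 0, 0.124],
    [0, 0, 0.124]
  ],
  "hand": [1, 1, 1, 1]
}}

```text
time_s: 2.53
position: [420.8, -259.5, 285.7]
orientation: [[0.997, -0.084, 0.001], [-0.084, -0.997, 0.001], [0.001, -0.001, -1.0]]
force: [-1.1, -0.6, -0.0]
opening: 85.3
grip_force: 0.0
```

>>> {"api": "step_arm", "payload": {
  "travel": [
    [0.68, -1, 0],
    [0.68, -1, 0],
    [0.68, -1, 0],
    [0.68, -1, 0],
    [0.68, -1, 0],
    [0.68, -1, 0]
  ],
  "twist": [
    [0, 0, 0],
    [0, 0, 0],
    [0, 0, 0],
    [0, 0, 0],
    [0, 0, 0],
    [0, 0, 0]
  ],
  "hand": [1, 1, 1, 1, 1, 1]
}}

```text
time_s: 3.03
position: [479.2, -187.1, 285.8]
orientation: [[0.997, -0.082, -0.001], [-0.082, -0.997, -0.001], [-0.001, 0.001, -1.0]]
force: [0.3, 0.2, -0.1]
opening: 85.7
grip_force: 0.0
```

```bash
python3 - <<'E'
from h import *
np.set_printoptions(precision=2,suppress=True)
c=cam('wrist');s=r.observe();P=cloud(c);cv2.imwrite('pics/w1.png',c['image'])
print(s['time_s'],np.array(s['position']))
m=(np.hypot(P[...,0]-483,P[...,1]+171)<45)&(P[...,2]>190)&(P[...,2]<210)
q=P[m][:,:2].astype(np.float32);print(len(q));print(cv2.minAreaRect(q),np.median(P[m][:,2]))
for d in r.mark_of('gauge_handle','wrist'):print(d)
p0=np.array(c['T_tool_cam']);print(p0)
E
```

```text
3.0833 [ 479.03 -187.1   285.86]
2097
((485.3454895019531, -170.6312713623047), (29.59858512878418, 39.63137435913086), 85.42871856689453) 199.2856774967195
{'location': [483.1, -168.8, 177.9], 'score': 0.65}
[[   0.     -0.96   -0.29   75.11]
 [   1.      0.     -0.     -0.06]
 [   0.     -0.29    0.96 -159.44]
 [   0.      0.      0.      1.  ]]
```

View pics/w1.png

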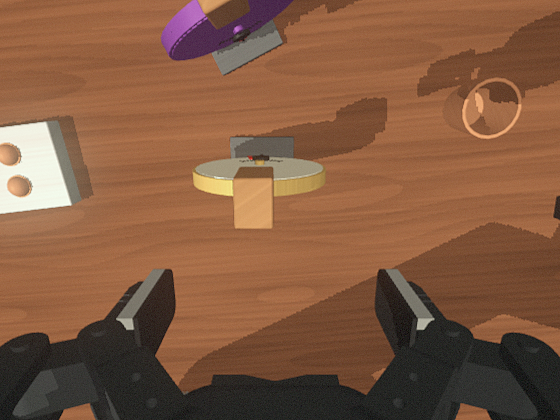

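>>> {"api": "step_arm", "payload": {
  "travel": [
    [0.06, -0.21, 0.2],
    [0.06, -0.21, 0.5],
    [0.06, -0.21, 0.9],
    [0.06, -0.21, 0.9],
    [0.06, -0.21, 0.9]
  ],
  "twist": [
    [0, 0, 0],
    [0, 0, 0],
    [0, 0, 0],
    [0, 0, 0],
    [0, 0, 0]
  ],
  "hand": [1, 1, 1, 1, 1]
}}

```text
time_s: 3.55
position: [484.1, -169.6, 213.2]
orientation: [[0.997, -0.082, -0.003], [-0.082, -0.997, 0.001], [-0.003, -0.001, -1.0]]
force: [0.1, -0.4, 1.1]
opening: 85.1
grip_force: 0.0
```

>>> {"api": "step_arm", "payload": {
  "travel": [
    [0, 0, 0.38],
    [0, 0, 0.38],
    [0, 0, 0.38],
    [0, 0, 0.38]
  ],
  "twist": [
    [0, 0, 0],
    [0, 0, 0],
    [0, 0, 0],
    [0, 0, 0]
  ],
  "hand": [1, 1, 1, 1]
}}

```text
time_s: 3.88
position: [486.7, -169.9, 185.7]
orientation: [[0.997, -0.081, 0.002], [-0.081, -0.997, -0.001], [0.002, 0.0, -1.0]]
force: [0.1, 0.0, 0.3]
opening: 85.5
grip_force: 0.0
```

>>> {"api": "step_arm", "payload": {
  "travel": [
    [0, 0, 0],
    [0, 0, 0],
    [0, 0, 0],
    [0, 0, 0],
    [0, 0, 0],
    [0, 0, 0],
    [0, 0, 0],
    [0, 0, 0]
  ],
  "twist": [
    [0, 0, 0],
    [0, 0, 0],
    [0, 0, 0],
    [0, 0, 0],
    [0, 0, 0],
    [0, 0, 0],
    [0, 0, 0],
    [0, 0, 0]
  ],
  "hand": [-0.4, -0.4, -0.4, -0.4, -0.4, -0.4, -0.4, -0.4],
  "force": 60
}}

```text
time_s: 4.55
position: [485.9, -169.2, 183.6]
orientation: [[0.997, -0.081, -0.0], [-0.081, -0.997, 0.0], [-0.0, 0.0, -1.0]]
force: [0.1, -0.9, 0.2]
opening: 25.4
grip_force: 0.0
```

```bash
python3 - <<'E'
from h import *
c=cam('wrist');cv2.imwrite('pics/w2.png',c['image']);s=r.observe();print(s['opening'],s['grip_force'],s['position'])
P=cloud(c);m=(np.hypot(P[...,0]-485,P[...,1]+170)<70)&(P[...,2]>193)&(P[...,2]<206)
q=P[m][:,:2].astype(np.float32);print(len(q));print(cv2.minAreaRect(q))
E
```

```text
25.506337976038328 0.0 [ 485.88848849 -169.2362027   183.54733469]
4811
((485.2552795410156, -168.64686584472656), (38.624088287353516, 40.90808868408203), 83.53492736816406)
```

View pics/w2.png

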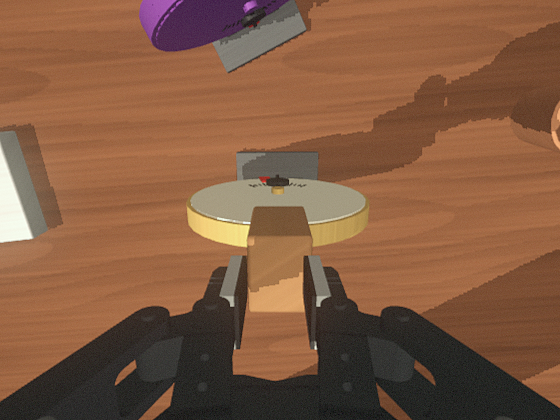

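The pads sit centred around the handle (pixels 247–308) with a small gap left, so I'll close fully.

>>> {"api": "step_arm", "payload": {
  "travel": [
    [0, 0, 0],
    [0, 0, 0],
    [0, 0, 0],
    [0, 0, 0],
    [0, 0, 0]
  ],
  "twist": [
    [0, 0, 0],
    [0, 0, 0],
    [0, 0, 0],
    [0, 0, 0],
    [0, 0, 0]
  ],
  "hand": [-1, -1, -1, -1, -1],
  "force": 60
}}

```text
time_s: 5.02
position: [486.0, -169.2, 183.6]
orientation: [[0.997, -0.081, -0.0], [-0.081, -0.997, 0.0], [-0.0, -0.0, -1.0]]
force: [0.1, 1.0, -0.5]
opening: 0.1
grip_force: 0.0
```

```bash
python3 - <<'E'
from h import *
np.set_printoptions(precision=1,suppress=True)
c=cam('wrist');cv2.imwrite('pics/w3.png',c['image']);s=r.observe();print(s['opening'],s['grip_force'],s['joints'])
P=cloud(c)
for u in (250,278,300):
  for v in (180,210,230,250,270,290,310,330,350): print(u,v,c['range_z'][v,u],P[v,u])
print(c['K'])
E
```

```text
-0.31011866771252294 0.0 [-19.2   9.7 -17.4  62.9   0.  165.4]
250 180 322.9344 [ 494.8 -146.4   26.2]
250 210 231.42453 [ 494.3 -153.   121.9]
250 230 161.14885 [ 505.5 -159.   191.8]
250 250 155.75758 [ 498.7 -158.9  199.5]
250 270 144.84052 [ 495.  -159.4  212. ]
250 290 131.00066 [ 494.1 -160.3  226.7]
250 310 108.31795 [ 499.6 -162.4  248.7]
250 330 99.64855 [ 499. -163.  258.]
250 350 83.63498 [ 504.3 -164.6  273. ]
278 180 293.1435 [ 499.  -172.8   55.4]
278 210 190.99332 [ 504.6 -172.4  160.5]
278 230 160.67001 [ 504.6 -172.1  192.2]
278 250 155.62924 [ 497.8 -171.5  199.6]
278 270 137.27982 [ 497.6 -171.4  218.8]
278 290 0.0 [ 560.8 -175.3  343. ]
278 310 120.96202 [ 491.7 -170.8  237.7]
278 330 123.166954 [ 483.6 -170.1  237.9]
278 350 409.99564 [ 280.8 -156.3   -0.1]
300 180 322.2333 [ 491.2 -193.2   26.9]
300 210 191.21552 [ 503.6 -184.6  160.3]
300 230 162.56142 [ 503.1 -182.5  190.4]
300 250 155.61826 [ 497.  -181.5  199.6]
300 270 145.77614 [ 492.9 -180.4  211.1]
300 290 129.69086 [ 493.2 -179.3  227.9]
300 310 108.62389 [ 498.2 -178.1  248.4]
300 330 98.596176 [ 498.5 -177.4  258.8]
300 350 84.17718 [ 502.9 -176.7  272.6]
[[343.4   0.  274.8]
 [  0.  343.4 209. ]
 [  0.    0.    1. ]]
```

View pics/w3.png

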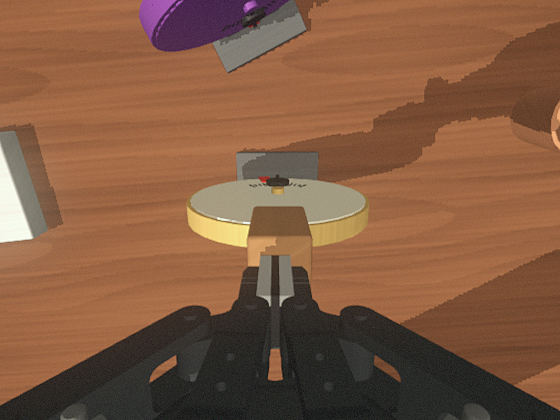

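The fingers closed above the handle, with the pads at about z≥205. So they reach less far than the stated TCP suggests, and I'll measure the fingertip depth directly.

```bash
python3 - <<'E'
from h import *
np.set_printoptions(precision=1,suppress=True)
c=cam('wrist');s=r.observe();print(s['position'])
P=cloud(c)
T=np.array(s['orientation'])
for u in (264,268,285,288):
  print(u,[tuple((((P[v,u]-s['position'])@T)).round(0)) for v in range(248,280,3)])
t=cam('top');P=cloud(t);m=(np.hypot(P[...,0]-486,P[...,1]+170)<200)&(P[...,2]>205)
q=P[m];print(len(q));b=np.histogram(q[:,2],bins=range(200,460,20));print(b[0])
E
```

```text
[ 485.9 -169.2  183.6]
264 [(np.float64(13.0), np.float64(-5.0), np.float64(-15.0)), (np.float64(11.0), np.float64(-5.0), np.float64(-15.0)), (np.float64(10.0), np.float64(-5.0), np.float64(-16.0)), (np.float64(12.0), np.float64(-5.0), np.float64(-24.0)), (np.float64(12.0), np.float64(-5.0), np.float64(-27.0)), (np.float64(12.0), np.float64(-5.0), np.float64(-30.0)), (np.float64(12.0), np.float64(-5.0), np.float64(-32.0)), (np.float64(12.0), np.float64(-4.0), np.float64(-34.0)), (np.float64(11.0), np.float64(-4.0), np.float64(-36.0)), (np.float64(12.0), np.float64(-4.0), np.float64(-40.0)), (np.float64(12.0), np.float64(-4.0), np.float64(-42.0))]
268 [(np.float64(13.0), np.float64(-3.0), np.float64(-16.0)), (np.float64(11.0), np.float64(-3.0), np.float64(-16.0)), (np.float64(10.0), np.float64(-3.0), np.float64(-16.0)), (np.float64(11.0), np.float64(-3.0), np.float64(-22.0)), (np.float64(12.0), np.float64(-3.0), np.float64(-26.0)), (np.float64(11.0), np.float64(-3.0), np.float64(-28.0)), (np.float64(12.0), np.float64(-3.0), np.float64(-33.0)), (np.float64(12.0), np.float64(-3.0), np.f
[... 784 characters left out ...]
0), np.float64(-40.0))]
288 [(np.float64(13.0), np.float64(6.0), np.float64(-16.0)), (np.float64(12.0), np.float64(6.0), np.float64(-17.0)), (np.float64(10.0), np.float64(6.0), np.float64(-15.0)), (np.float64(12.0), np.float64(6.0), np.float64(-24.0)), (np.float64(12.0), np.float64(5.0), np.float64(-27.0)), (np.float64(12.0), np.float64(5.0), np.float64(-29.0)), (np.float64(12.0), np.float64(5.0), np.float64(-32.0)), (np.float64(12.0), np.float64(5.0), np.float64(-35.0)), (np.float64(12.0), np.float64(5.0), np.float64(-37.0)), (np.float64(12.0), np.float64(5.0), np.float64(-40.0)), (np.float64(13.0), np.float64(5.0), np.float64(-44.0))]
17847
[  0   0   4  16  97  45  33  47 100  22  31  56]
```

Measured closed fingertips are at tool z ≈ -21, about 43 mm short of the stated figure. I'll open, go 46 mm lower and close.

>>> {"api": "step_arm", "payload": {
  "travel": [
    [0, 0, 0],
    [0, 0, 0],
    [0, 0, 0],
    [0, 0, 0],
    [0, 0, 0],
    [0, 0, 0],
    [0, 0, 0],
    [0, 0, 0]
  ],
  "twist": [
    [0, 0, 0],
    [0, 0, 0],
    [0, 0, 0],
    [0, 0, 0],
    [0, 0, 0],
    [0, 0, 0],
    [0, 0, 0],
    [0, 0, 0]
  ],
  "hand": [1, 1, 1, 1, 1, 1, 1, 1]
}}

```text
time_s: 5.83
position: [486.0, -169.2, 183.6]
orientation: [[0.997, -0.081, 0.0], [-0.081, -0.997, 0.0], [0.0, -0.0, -1.0]]
force: [-0.4, -0.5, -0.8]
opening: 85.6
grip_force: 0.0
```

>>> {"api": "step_arm", "payload": {
  "travel": [
    [-0.01, 0.01, 0.2],
    [-0.01, 0.01, 0.4],
    [-0.01, 0.01, 0.57],
    [-0.01, 0.01, 0.57],
    [-0.01, 0.01, 0.57]
  ],
  "twist": [
    [0, 0, 0],
    [0, 0, 0],
    [0, 0, 0],
    [0, 0, 0],
    [0, 0, 0]
  ],
  "hand": [1, 1, 1, 1, 1]
}}

```text
time_s: 6.25
position: [484.4, -169.8, 137.6]
orientation: [[0.997, -0.081, -0.002], [-0.081, -0.997, 0.001], [-0.002, -0.0, -1.0]]
force: [-0.7, -0.2, 1.5]
opening: 85.0
grip_force: 0.0
```

>>> {"api": "step_arm", "payload": {
  "travel": [
    [0, 0, 0],
    [0, 0, 0],
    [0, 0, 0],
    [0, 0, 0],
    [0, 0, 0],
    [0, 0, 0],
    [0, 0, 0],
    [0, 0, 0]
  ],
  "twist": [
    [0, 0, 0],
    [0, 0, 0],
    [0, 0, 0],
    [0, 0, 0],
    [0, 0, 0],
    [0, 0, 0],
    [0, 0, 0],
    [0, 0, 0]
  ],
  "hand": [-1, -1, -1, -1, -1, -1, -1, -1],
  "force": 60
}}

```text
time_s: 6.92
position: [485.6, -170.5, 138.7]
orientation: [[0.997, -0.081, 0.001], [-0.081, -0.997, -0.001], [0.001, 0.001, -1.0]]
force: [-0.8, -2.6, 5.8]
opening: 29.6
grip_force: 60.4
```

>>> {"api": "step_arm", "payload": {
  "travel": [
    [0, 0, -0.3],
    [0, 0, -0.6],
    [0, 0, -0.94],
    [0, 0, -0.94],
    [0, 0, -0.94]
  ],
  "twist": [
    [0, 0, 0],
    [0, 0, 0],
    [0, 0, -0.032],
    [0, 0, -0.032],
    [0, 0, -0.032]
  ],
  "hand": [-1, -1, -1, -1, -1],
  "force": 80
}}

```text
time_s: 7.33
position: [485.6, -169.9, 213.2]
orientation: [[1.0, 0.018, 0.001], [0.018, -1.0, 0.0], [0.001, -0.0, -1.0]]
force: [-0.5, 0.1, -5.9]
opening: 29.1
grip_force: 80.8
```

>>> {"api": "step_arm", "payload": {
  "travel": [
    [0.04, -0.2, 0],
    [0.04, -0.5, 0],
    [0.04, -0.8, 0],
    [0.04, -1, 0]
  ],
  "twist": [
    [0, 0, 0],
    [0, 0, 0],
    [0, 0, 0],
    [0, 0, 0]
  ],
  "hand": [-1, -1, -1, -1]
}}

```text
time_s: 7.67
position: [484.6, -87.7, 210.1]
orientation: [[1.0, 0.018, -0.005], [0.018, -1.0, 0.002], [-0.005, -0.002, -1.0]]
force: [0.1, -0.1, -5.5]
opening: 29.0
grip_force: 81.2
```

>>> {"api": "step_arm", "payload": {
  "travel": [
    [0.08, -0.3, 0],
    [0.08, -0.6, 0],
    [0.08, -0.9, 0],
    [0.08, -1, 0]
  ],
  "twist": [
    [0, 0, 0],
    [0, 0, 0],
    [0, 0, 0],
    [0, 0, 0]
  ],
  "hand": [-1, -1, -1, -1]
}}

```text
time_s: 8.0
position: [489.4, -6.8, 210.3]
orientation: [[1.0, 0.02, -0.005], [0.02, -1.0, 0.002], [-0.005, -0.003, -1.0]]
force: [-0.0, -0.6, -5.7]
opening: 29.3
grip_force: 81.5
```

>>> {"api": "step_arm", "payload": {
  "travel": [
    [0.08, -0.3, 0],
    [0.08, -0.6, 0],
    [0.08, -0.9, 0],
    [0.08, -1, 0]
  ],
  "twist": [
    [0, 0, 0],
    [0, 0, 0],
    [0, 0, 0],
    [0, 0, 0]
  ],
  "hand": [-1, -1, -1, -1]
}}

```text
time_s: 8.33
position: [497.3, 41.3, 212.0]
orientation: [[0.998, 0.063, -0.005], [0.063, -0.998, 0.028], [-0.003, -0.028, -1.0]]
force: [0.1, -0.2, -6.1]
opening: 29.3
grip_force: 81.9
```

>>> {"api": "step_arm", "payload": {
  "travel": [
    [0.08, -0.2, 0],
    [0.08, -0.5, 0],
    [0.08, -0.7, 0],
    [0.08, -0.8, 0],
    [0.08, -0.8, 0],
    [0.08, -0.8, 0]
  ],
  "twist": [
    [0, 0, 0],
    [0, 0, 0],
    [0, 0, 0],
    [0, 0, 0],
    [0, 0, 0],
    [0, 0, 0]
  ],
  "hand": [-1, -1, -1, -1, -1, -1]
}}

```text
time_s: 8.83
position: [503.8, 73.4, 215.0]
orientation: [[0.994, 0.108, -0.007], [0.108, -0.993, 0.054], [-0.001, -0.054, -0.999]]
force: [-0.3, -0.8, -5.6]
opening: 29.2
grip_force: 81.7
```

Joint 6 has hit its range limit, because this yaw at this place needs about 194°. The task accepts either way round, so I'll turn the held gauge a half turn with positive world yaw.

>>> {"api": "step_arm", "payload": {
  "travel": [
    [0, 0, 0],
    [0, 0, 0],
    [0, 0, 0],
    [0, 0, 0],
    [0, 0, 0],
    [0, 0, 0],
    [0, 0, 0],
    [0, 0, 0]
  ],
  "twist": [
    [0, 0, -0.03],
    [0, 0, -0.07],
    [0, 0, -0.11],
    [0, 0, -0.15],
    [0, 0, -0.19],
    [0, 0, -0.23],
    [0, 0, -0.26],
    [0, 0, -0.29]
  ],
  "hand": [-1, -1, -1, -1, -1, -1, -1, -1]
}}

```text
time_s: 9.5
position: [503.7, 73.0, 215.0]
orientation: [[0.52, 0.854, -0.007], [0.853, -0.519, 0.054], [0.042, -0.034, -0.999]]
force: [0.5, 0.1, -5.6]
opening: 28.8
grip_force: 81.8
```

```bash
python3 - <<'E'
from h import *
s=r.observe();print(s['joints'],s['position'],s['orientation'],s['time_s'])
E
```

```text
[  6.11327628   8.18873488 -15.04177119  66.84118431   3.11159074
 127.46636968] [503.72019063  72.95889    215.00913467] [[ 0.52048842  0.85383985 -0.00702289]
 [ 0.85281923 -0.51942344  0.05383908]
 [ 0.0423221  -0.03401187 -0.99852493]] 9.5
```

>>> {"api": "step_arm", "payload": {
  "travel": [
    [0, 0, 0],
    [0, 0, 0],
    [0, 0, 0],
    [0, 0, 0],
    [0, 0, 0],
    [0, 0, 0],
    [0, 0, 0],
    [0, 0, 0]
  ],
  "twist": [
    [0, 0, -0.04],
    [0, 0, -0.08],
    [0, 0, -0.12],
    [0, 0, -0.16],
    [0, 0, -0.2],
    [0, 0, -0.24],
    [0, 0, -0.28],
    [0, 0, -0.31]
  ],
  "hand": [-1, -1, -1, -1, -1, -1, -1, -1]
}}

```text
time_s: 10.17
position: [503.7, 73.0, 215.0]
orientation: [[-0.415, 0.91, -0.007], [0.908, 0.414, 0.054], [0.052, 0.016, -0.999]]
force: [0.3, 0.1, -5.9]
opening: 29.2
grip_force: 81.8
```

>>> {"api": "step_arm", "payload": {
  "travel": [
    [0, 0, 0],
    [0, 0, 0],
    [0, 0, 0],
    [0, 0, 0],
    [0, 0, 0],
    [0, 0, 0],
    [0, 0, 0],
    [0, 0, 0]
  ],
  "twist": [
    [0, 0, -0.04],
    [0, 0, -0.08],
    [0, 0, -0.12],
    [0, 0, -0.16],
    [0, 0, -0.2],
    [0, 0, -0.24],
    [0, 0, -0.28],
    [0, 0, -0.31]
  ],
  "hand": [-1, -1, -1, -1, -1, -1, -1, -1]
}}

```text
time_s: 10.83
position: [503.7, 73.0, 215.0]
orientation: [[-0.986, 0.169, -0.007], [0.168, 0.984, 0.054], [0.016, 0.052, -0.999]]
force: [-0.3, -0.2, -4.8]
opening: 29.4
grip_force: 81.8
```

```bash
cat >> h.py <<'E'
from scipy.spatial.transform import Rotation as Ro
def Rt(yaw,lean=0):
    "tool down, tool x at yaw deg; lean (deg): turn about tool x"
    return Ro.from_euler('z',yaw,degrees=True)*Ro.from_matrix(np.diag([1,-1,-1.]))*Ro.from_euler('x',lean,degrees=True)
def plan(pos,R):
    s=r.observe();A=Ro.from_matrix(np.array(s['orientation']))
    print('t',s['time_s'],'pos',np.round(s['position'],1),'travel',(A.inv().apply(np.array(pos)-s['position'])/80).round(3),'twist',((A.inv()*R).as_rotvec()/np.pi).round(4))
E
python3 - <<'E'
from h import *
s=r.observe();print(np.array(s['joints']).round(1),np.array(s['orientation']).round(3))
plan([501.5,134,215],Rt(181.2))
E
```

```text
[  6.1   8.2 -15.   66.8   3.1  15.8] [[-0.986  0.169 -0.007]
 [ 0.168  0.984  0.054]
 [ 0.016  0.052 -0.999]]
t 10.8333 pos [503.7  73.  215. ] travel [0.156 0.746 0.041] twist [ 0.017  -0.0035 -0.0605]
```

>>> {"api": "step_arm", "payload": {
  "travel": [
    [0.05, 0.2, 0.04],
    [0.1, 0.5, 0.04],
    [0.156, 0.746, 0.04],
    [0.156, 0.746, 0.04],
    [0.156, 0.746, 0.04],
    [0.156, 0.746, 0.04]
  ],
  "twist": [
    [0.017, -0.0035, -0.06],
    [0.017, -0.0035, -0.06],
    [0.017, -0.0035, -0.06],
    [0.017, -0.0035, -0.06],
    [0.017, -0.0035, -0.06],
    [0.017, -0.0035, -0.06]
  ],
  "hand": [-1, -1, -1, -1, -1, -1]
}}

```text
time_s: 11.33
position: [501.7, 134.0, 215.0]
orientation: [[-1.0, -0.014, -0.001], [-0.014, 1.0, -0.0], [0.001, -0.0, -1.0]]
force: [0.3, -0.5, -5.1]
opening: 29.1
grip_force: 82.7
```

```bash
python3 - <<'E'
from h import *
np.set_printoptions(precision=2,suppress=True)
plan([501.5,134,215],Rt(181.2))
t=cam('top');P=cloud(t)
m=(np.hypot(P[...,0]-502,P[...,1]-134)<90)&(P[...,2]<29)&(P[...,2]>20)
print('block',cv2.minAreaRect(P[m][:,:2].astype(np.float32)))
c=cam('wrist');s=r.observe();cv2.imwrite('pics/w4.png',cv2.resize(c['image'][60:330,140:420],None,fx=2,fy=2,interpolation=cv2.INTER_CUBIC));W=cloud(c)
T=np.array(s['orientation']);L=(W-s['position'])@T
for k in ['gauge','gauge_handle','pointer_tip','mark_centre']:
  for d in r.mark_of(k,'wrist')[:2]: print(k,d['score'],d['location'],'tool',(np.array(d['location'])-s['position'])@T,'px',proj(c,d['location']))
def rep(n,m): print(n,m.sum(),cv2.minAreaRect(L[m][:,:2].astype(np.float32)),L[m].mean(0))
rep('foot',(np.abs(L[...,2]-129)<5)&(np.hypot(L[...,0],L[...,1])<60))
rep('handletop',(np.abs(L[...,2]+61)<5)&(np.abs(L[...,0])<24)&(np.abs(L[...,1])<17))
m=(L[...,2]>0)&(L[...,2]<110)&(np.abs(L[...,1])<65)&(L[...,0]>0)&(L[...,0]<30)
A=np.c_[L[m][:,1:],np.ones(m.sum())];print('dial face x = a y + b z + c',np.linalg.lstsq(A,L[m][:,0],rcond=None)[0],m.sum())
np.savez('w4.npz',L=L,im=c['image'],W=W)
E
```

```text
t 11.3333 pos [501.7 134.  215. ] travel [ 0. -0.  0.] twist [-0. -0. -0.]
block ((502.5937194824219, 97.59115600585938), (105.36410522460938, 44.816287994384766), 5.94012975692749)
gauge 0.74 [630.8, -160.0, -2.0] tool [-125.33 -295.28  216.98] px [ 31.8 274.9]
gauge 0.66 [504.4, 133.6, 75.9] tool [ -2.7   -0.07 139.13] px [274.4 193.2]
gauge_handle 0.62 [501.5, 138.5, 253.1] tool [  0.25   4.85 -38.07] px [286.4 296.1]
pointer_tip 0.8 [494.8, 126.0, 103.0] tool [  7.01  -7.55 112.04] px [265.2 189.9]
pointer_tip 0.55 [626.3, -163.3, 26.3] tool [-120.77 -298.52  188.69] px [ 11.3 283.1]
mark_centre 0.43 [496.8, 124.1, 101.6] tool [  5.04  -9.48 113.44] px [262.9 191.8]
mark_centre 0.42 [628.5, -157.2, 23.6] tool [-123.05 -292.45  191.39] px [ 18.8 283.7]
foot 2881 ((16.27634620666504, 0.5713043212890625), (28.24311637878418, 80.12147521972656), 0.5139502882957458) [ 17.55   0.84 129.3 ]
handletop 8830 ((-0.3389129638671875, 0.026483535766601562), (33.97017288208008, 38.263832092285156), 89.94126892089844) [  2.03   0.06 -60.62]
dial face x = a y + b z + c [0.   0.02 5.15] 9945
```

View pics/w4.png

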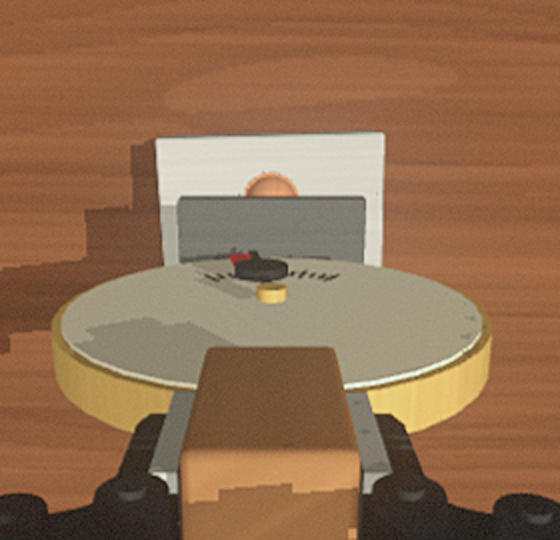

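The mark is at crop (240,258), left of the dial centre at (272,292), so it lies towards tool -y, which is gauge +y and now world -y. One rivet is visible ahead of the foot, centred. I'll lower onto the rivets.

>>> {"api": "step_arm", "payload": {
  "travel": [
    [0, 0, 0.15],
    [0, 0, 0.3],
    [0, 0, 0.42],
    [0, 0, 0.44],
    [0, 0, 0.44],
    [0, 0, 0.44],
    [0, 0, 0.44]
  ],
  "twist": [
    [0, 0, 0],
    [0, 0, 0],
    [0, 0, 0],
    [0, 0, 0],
    [0, 0, 0],
    [0, 0, 0],
    [0, 0, 0]
  ],
  "hand": [-1, -1, -1, -1, -1, -1, -1]
}}

```text
time_s: 12.22
position: [502.4, 134.7, 180.6]
orientation: [[-1.0, -0.014, 0.001], [-0.014, 1.0, 0.001], [-0.001, 0.001, -1.0]]
force: [-0.2, -0.1, -5.2]
opening: 29.3
grip_force: 82.4
```

>>> {"api": "step_arm", "payload": {
  "travel": [
    [0, 0, 0.02],
    [0, 0, 0.02],
    [0, 0, 0.02]
  ],
  "twist": [
    [0, 0, 0],
    [0, 0, 0],
    [0, 0, 0]
  ],
  "hand": [-1, -1, -1]
}}

```text
time_s: 12.47
position: [502.0, 134.6, 178.5]
orientation: [[-1.0, -0.014, -0.0], [-0.014, 1.0, 0.0], [0.0, 0.0, -1.0]]
force: [0.3, 1.2, -5.9]
opening: 29.2
grip_force: 82.4
```

>>> {"api": "step_arm", "payload": {
  "travel": [
    [0, 0, 0.015],
    [0, 0, 0.015],
    [0, 0, 0.015]
  ],
  "twist": [
    [0, 0, 0],
    [0, 0, 0],
    [0, 0, 0]
  ],
  "hand": [-1, -1, -1]
}}

```text
time_s: 12.72
position: [501.8, 134.6, 177.1]
orientation: [[-1.0, -0.014, -0.001], [-0.014, 1.0, 0.0], [0.001, 0.0, -1.0]]
force: [-0.1, -0.5, -6.6]
opening: 29.0
grip_force: 82.4
```

>>> {"api": "step_arm", "payload": {
  "travel": [
    [0, 0, 0.013],
    [0, 0, 0.013],
    [0, 0, 0.013]
  ],
  "twist": [
    [0, 0, 0],
    [0, 0, 0],
    [0, 0, 0]
  ],
  "hand": [-1, -1, -1]
}}

```text
time_s: 12.97
position: [502.1, 134.6, 176.4]
orientation: [[-1.0, -0.014, 0.0], [-0.014, 1.0, 0.001], [-0.0, 0.001, -1.0]]
force: [-0.1, -0.3, -2.0]
opening: 29.5
grip_force: 83.3
```

```bash
cat > look.py <<'E'
from h import *
import sys
np.set_printoptions(precision=2,suppress=True)
s=r.observe();T=np.array(s['orientation']);print(s['time_s'],np.array(s['position']),np.array(s['force']),np.array(s['wrist_torque']))
c=cam('wrist');im=c['image'].astype(int)
if len(sys.argv)>1: cv2.imwrite('pics/'+sys.argv[1],cv2.resize(c['image'][140:230,210:340],None,fx=6,fy=6,interpolation=cv2.INTER_CUBIC))
v,u=np.mgrid[:420,:560];K=c['K']
M=np.array(c['T_tool_cam']);d=np.stack([(u-K[0,2])/K[0,0],(v-K[1,2])/K[1,1],np.ones(u.shape)],-1)@M[:3,:3].T;o=M[:3,3]
L=(cloud(c)-s['position'])@T
near=(np.abs(L[...,1])<70)&(L[...,0]>2)&(L[...,0]<40)&(L[...,2]>20)&(L[...,2]<128)
b,g,rr=im[...,0],im[...,1],im[...,2]
red=near&(rr>110)&(g<70)&(b<70); dark=near&(im.max(2)<75)
yel=near&(rr>150)&(b<110)&(L[...,2]<75)&(L[...,2]>45)
def rep(n,m):
    if m.sum()<3: print(n,m.sum());return
    X=float(np.median(L[m][:,0])); print(n,m.sum(),'px',np.c_[u[m],v[m]].mean(0),'depth xyz',L[m].mean(0), 'min',L[m].min(0),'max',L[m].max(0))
    for x in (5,7,9,11): 
        h=o+d[m]*((x-o[0])/d[m][:,:1]); print('  plane',x,h.mean(0)[1:],'max z row y',h[h[:,2]>np.percentile(h[:,2],80)].mean(0)[1:])
rep('red',red);rep('dark',dark);rep('hub',yel)
fm=(np.abs(L[...,2]-129)<5)&(np.hypot(L[...,0],L[...,1])<60);print('foot',cv2.minAreaRect(L[fm][:,:2].astype(np.float32)),L[fm].mean(0))
E
python3 look.py z1.png
```

```text
12.9667 [502.07 134.63 176.44] [-0.14 -0.34 -1.97] [-0.05  0.13  0.01]
red 60 px [260.1 189.4] depth xyz [  8.09 -11.64 109.34] min [  6.23 -17.12  84.61] max [ 12.28  -5.72 119.69]
  plane 5 [-12.16 121.96] max z row y [-12.08 129.93]
  plane 7 [-11.81 113.78] max z row y [-11.73 121.52]
  plane 9 [-11.46 105.6 ] max z row y [-11.37 113.11]
  plane 11 [-11.1   97.42] max z row y [-11.02 104.7 ]
dark 211 px [274.12 193.69] depth xyz [11.09 -0.31 83.92] min [  5.94 -22.96  67.59] max [ 12.61  20.83 110.61]
  plane 5 [ -0.3  107.74] max z row y [  2.14 121.65]
  plane 7 [-0.29 99.97] max z row y [  2.08 113.48]
  plane 9 [-0.28 92.21] max z row y [  2.01 105.31]
  plane 11 [-0.27 84.44] max z row y [ 1.95 97.14]
hub 83 px [289.6  207.01] depth xyz [ 9.12 10.24 56.48] min [  4.91 -66.    45.72] max [12.4  69.63 74.3 ]
  plane 5 [10.25 70.52] max z row y [ 5.11 80.99]
  plane 7 [ 9.95 63.84] max z row y [ 4.96 74.  ]
  plane 9 [ 9.65 57.15] max z row y [ 4.81 67.01]
  plane 11 [ 9.35 50.47] max z row y [ 4.66 60.02]
foot ((16.388051986694336, 0.4848442077636719), (27.86578941345215, 80.10279083251953), 0.11200091242790222) [ 17.63   0.67 129.22]
```

View pics/z1.png

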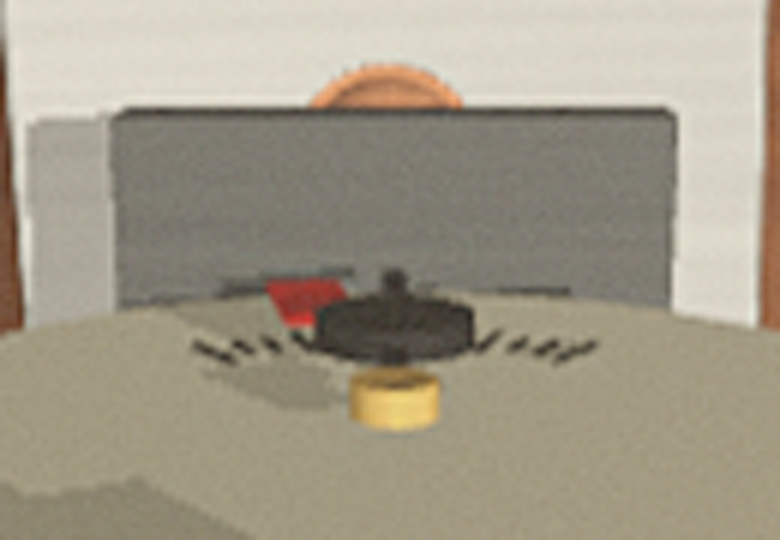

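Contact is made: the bench carries about 4 N, the foot is centred on the rivet and the pointer hangs at 0. The mark works out at about 0.195 rad (outer end at crop x≈303, hub at 395). I'll hold level briefly, then lean 0.195 rad about the rivet ball axis.

>>> {"api": "step_arm", "payload": {
  "travel": [
    [0, 0, 0.004],
    [0, 0, 0.004],
    [0, 0, 0.004],
    [0, 0, 0.004],
    [0, 0, 0.004],
    [0, 0, 0.004]
  ],
  "twist": [
    [0, 0, 0],
    [0, 0, 0],
    [0, 0, 0],
    [0, 0, 0],
    [0, 0, 0],
    [0, 0, 0]
  ],
  "hand": [-1, -1, -1, -1, -1, -1]
}}

```text
time_s: 13.52
position: [502.3, 134.7, 176.3]
orientation: [[-1.0, -0.014, 0.001], [-0.014, 1.0, 0.001], [-0.001, 0.001, -1.0]]
force: [-1.7, -0.2, 6.7]
opening: 29.1
grip_force: 83.7
```

>>> {"api": "step_arm", "payload": {
  "travel": [
    [0, -0.046, 0.003],
    [0, -0.092, 0.006],
    [0, -0.138, 0.009],
    [0, -0.184, 0.012],
    [0, -0.184, 0.012],
    [0, -0.184, 0.012]
  ],
  "twist": [
    [-0.0078, 0, 0],
    [-0.0155, 0, 0],
    [-0.0233, 0, 0],
    [-0.031, 0, 0],
    [-0.031, 0, 0],
    [-0.031, 0, 0]
  ],
  "hand": [-1, -1, -1, -1, -1, -1]
}}

```text
time_s: 14.02
position: [502.6, 120.4, 175.6]
orientation: [[-1.0, -0.013, -0.001], [-0.013, 0.995, 0.1], [-0.001, 0.1, -0.995]]
force: [-2.1, 1.3, 5.8]
opening: 29.3
grip_force: 84.1
```

```bash
python3 - <<'E'
from h import *
p=np.array([502.07,134.63,176.44]);th=.195;h=p[2]-25
plan([502.07,p[1]-h*np.sin(th),25+h*np.cos(th)-0.5],Rt(180.8,-np.degrees(th)))
print(np.array(r.observe()['force']).round(1),np.array(r.observe()['wrist_torque']).round(2))
E
```

```text
t 14.0167 pos [502.6 120.4 175.6] travel [ 0.009 -0.191  0.013] twist [-0.03    0.0003 -0.0002]
[-2.1  1.3  5.8] [ 0.64  0.68 -0.05]
```

>>> {"api": "step_arm", "payload": {
  "travel": [
    [0, -0.05, 0.003],
    [0, -0.1, 0.006],
    [0, -0.15, 0.009],
    [0, -0.19, 0.012],
    [0, -0.19, 0.012],
    [0, -0.19, 0.012],
    [0, -0.19, 0.012],
    [0, -0.19, 0.012]
  ],
  "twist": [
    [-0.008, 0, 0],
    [-0.016, 0, 0],
    [-0.024, 0, 0],
    [-0.03, 0, 0],
    [-0.03, 0, 0],
    [-0.03, 0, 0],
    [-0.03, 0, 0],
    [-0.03, 0, 0]
  ],
  "hand": [-1, -1, -1, -1, -1, -1, -1, -1]
}}

```text
time_s: 14.68
position: [502.9, 106.7, 173.7]
orientation: [[-1.0, -0.014, -0.002], [-0.014, 0.981, 0.196], [-0.001, 0.196, -0.981]]
force: [-2.5, 2.8, 8.0]
opening: 29.4
grip_force: 84.3
```

>>> {"api": "step_arm", "payload": {
  "travel": [
    [0, 0, 0],
    [0, 0, 0],
    [0, 0, 0],
    [0, 0, 0],
    [0, 0, 0],
    [0, 0, 0],
    [0, 0, 0],
    [0, 0, 0]
  ],
  "twist": [
    [0, 0, 0],
    [0, 0, 0],
    [0, 0, 0],
    [0, 0, 0],
    [0, 0, 0],
    [0, 0, 0],
    [0, 0, 0],
    [0, 0, 0]
  ],
  "hand": [-1, -1, -1, -1, -1, -1, -1, -1]
}}

```text
time_s: 15.35
position: [502.9, 106.8, 173.7]
orientation: [[-1.0, -0.014, -0.002], [-0.014, 0.981, 0.196], [-0.001, 0.196, -0.981]]
force: [-1.7, 2.4, 9.1]
opening: 29.0
grip_force: 84.3
```

>>> {"api": "step_arm", "payload": {
  "travel": [
    [0, 0, 0],
    [0, 0, 0],
    [0, 0, 0],
    [0, 0, 0],
    [0, 0, 0],
    [0, 0, 0],
    [0, 0, 0],
    [0, 0, 0]
  ],
  "twist": [
    [0, 0, 0],
    [0, 0, 0],
    [0, 0, 0],
    [0, 0, 0],
    [0, 0, 0],
    [0, 0, 0],
    [0, 0, 0],
    [0, 0, 0]
  ],
  "hand": [-1, -1, -1, -1, -1, -1, -1, -1]
}}

```text
time_s: 16.02
position: [502.9, 106.8, 173.7]
orientation: [[-1.0, -0.014, -0.002], [-0.015, 0.981, 0.196], [-0.001, 0.196, -0.981]]
force: [-1.9, 2.9, 8.4]
opening: 29.1
grip_force: 84.3
```

>>> {"api": "step_arm", "payload": {
  "travel": [
    [0, 0, 0],
    [0, 0, 0],
    [0, 0, 0],
    [0, 0, 0],
    [0, 0, 0],
    [0, 0, 0],
    [0, 0, 0],
    [0, 0, 0]
  ],
  "twist": [
    [0, 0, 0],
    [0, 0, 0],
    [0, 0, 0],
    [0, 0, 0],
    [0, 0, 0],
    [0, 0, 0],
    [0, 0, 0],
    [0, 0, 0]
  ],
  "hand": [-1, -1, -1, -1, -1, -1, -1, -1]
}}

```text
time_s: 16.68
position: [502.9, 106.8, 173.8]
orientation: [[-1.0, -0.014, -0.002], [-0.014, 0.981, 0.196], [-0.001, 0.196, -0.981]]
force: [-1.2, 3.4, 8.0]
opening: 29.3
grip_force: 84.3
```

```bash
python3 look.py z2.png | grep -v plane; python3 look.py z3.png | grep red
```

```text
16.6833 [502.9  106.79 173.75] [-1.2   3.38  7.96] [1.58 0.81 0.02]
red 21 px [260.24 187.67] depth xyz [  9.65 -11.57 108.85] min [  7.96 -16.27  91.55] max [ 12.73  -5.84 120.05]
dark 227 px [266.93 193.41] depth xyz [11.5  -5.64 83.34] min [  6.04 -23.26  67.04] max [ 12.89  17.1  113.08]
hub 88 px [291.72 206.93] depth xyz [ 9.29 11.46 56.17] min [  4.88 -67.15  45.18] max [12.8  69.97 74.79]
foot ((16.64519500732422, 1.1059074401855469), (80.13127136230469, 28.27960777282715), 89.94862365722656) [ 18.1    1.25 129.18]
red 20 px [260.   187.75] depth xyz [  9.69 -11.75 108.39] min [  7.98 -16.28  91.5 ] max [ 12.76  -5.82 118.1 ]
```

View pics/z2.png

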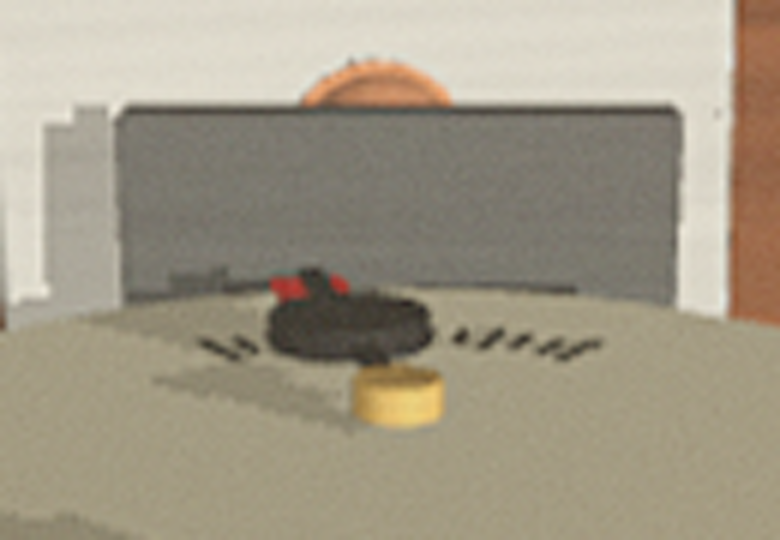

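The pointer tip (315,278) lies over the middle of the red mark (270–348). Contact is firm, the foot is about 4 mm off centre, and everything is still. I'm handing in.

```bash
python3 -c "
from bench import r
print(r.job_done())"
```

```text
the job is handed in; nothing more can be done
None
```

I handed the job in with the gauge held on both rivet heads, leaned about 0.195 rad with the pointer on the red mark; the verdict wasn't shown. It stands turned half round (dial facing the robot), which the task allows, because joint 6 ran out of range the other way.

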